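# Index a drilling fixture to its third notch

## Robot

A 6-joint arm with a two-finger parallel gripper is mounted at the origin on the work surface. World frame = base frame: x ahead of the robot, y to its left, z up, the work surface at z = 0. Lengths are in m, angles in rad, forces in N, time in s.
With the tool pointing down it reaches from about 0.4 to 0.825 m from the base axis. Payload 7 kg.
Tool frame: the origin (TCP) lies midway between the tips of the shut fingers; the grasp point (between the pads) lies 19 mm behind it; z points along the fingers, x is the direction in which the jaws open and shut, and the axes are right-handed (so a half turn about z gives the same grasp; the last joint's range is limited). The gripper opens to 85 mm and grips with 20 to 120 N. Pads are 22 mm wide; open, the fingers measure 114 mm over their backs; the gripper's body (76 mm by 85 mm) begins 54 mm behind the grasp point. The pads swing forward as they close: fully open they stand 13 mm farther back than shut.
Start: joints at [-1.023, 0.359, 0.012, 0, -1.224, -0.288], TCP at [0.173, -0.652, 0.231] pointing down, gripper open.
Joint ranges: [-3.07, 3.07], [-1.43, 2.12], [-1.02, 1.25], [-3.03, 1.67], [-3.05, -0], [-3.03, 3.03]. Speed limits (rad/s): [2.39, 2.39, 3.01, 3.14, 3.14, 3.14].

## Interface

Orientations are given as a rotation vector (axis times angle).
In Python, from plant import arm gives the robot as it stands.
- The arm moves only by the tool move_arm, never from a script. Its argument "series" is a list of rows, each an object of numbers: "dx", "dy", "dz": the shift along the tool's x, y, z in m; "ax", "ay", "az": the turn, a rotation vector about the tool's x, y, z in rad; "grip": the closure in counts, from 0 (fully open) to 255 (shut). A call has 1 to 20 rows; each row is the pose to reach, as a shift and turn from the pose commanded when the call began, along the tool's axes at that moment; what a row does not reach only later rows make up. A row lasts 1/12 s, in which the tool goes at most 41.7 mm and 7.16 degrees, less where a joint would pass 70% of its speed; a pose out of reach is approached as far as the arm can. A call with a gripper value outside its range is refused whole. The fingers move at their own pace and stop on an object; the grip force is fixed at half the most. Time passes only in rows, so rows that repeat a pose let the fingers close. It gives the time, the measured TCP pose, the force and the opening at its end, in the units of the state.
- arm.state(): the state, without advancing time (a new reading comes with each control period).
- arm.read_camera(name): name is "scene" or "top" or "wrist"; returns (picture, depth): 480x640x3 uint8, red, green, blue; 480x640 float32, m along the optical axis (not along the pixel's ray), 0 where there is no reading.
- arm.get_calibration(name): a dict with "K" (3x3 intrinsics, pixels), "R" (3x3) and "t" (3): a world point X has camera coordinates R X + t. Camera axes: x right, y down, z forward; pixel columns grow to the right and rows downward; lengths in m; the calibration is good to about 2 mm. A picture is of the moment at which its call begins: read the wrist's pose just before it. get_calibration takes no time and is no camera call; for the wrist camera it gives the pose at the moment of the call.
- arm.job_done(): hands the job in, once; it reports no verdict.
The state is a dict: "time_s": time; "q": joint angles; "qd": joint speeds; "joint_efforts": joint torques, N m; "tool_pos": TCP position; "tcp_rot": TCP orientation; "contact_force": force on the tool from outside, world axes, zero at the start; "moment": the same for the moment, N m; "finger_gap": finger opening in m.
Only numpy, scipy, OpenCV 4.12 (cv2) and the standard library are available. Lean on these libraries where they do the work, as an engineer would, in place of code of your own. Each camera call takes 0.05 s, during which the arm holds its last target.

## Task

Set the indexing fixture for the next hole: with the upright thumb peg of its lever, first bring the plate back (clockwise seen from above) all the way to its stop and let the lever go free. Then push the peg anticlockwise one click at a time, letting the lever go free and come to rest after every click, until it rests in the third notch from the stop; do not click past the third notch. Keep the push on the fixture below 15 N and leave the other things on the bench where they are.

Things in the scene. Friction and masses are not known exactly. Their poses are not given: they have to be found in the camera images.
- fixture: Teal cast indexing fixture bolted to the bench: round foot 156 mm across, drum 128 mm across up to 40 mm. On its -x side a column with an arm and drill bushing over the plate, 136 mm high, its highest part. Origin on the vertical axis of plate and lever, at bench height; z up. Lever angle from its x axis, anticlockwise from above: -0.54 rad at notch 0 (stop), 0 at notch 3.
- plate_centre (a point): Centre of the steel index plate's top, on the axis, 64 mm up. Plate 120 mm across, on it a round aluminium workpiece 92 mm across, up to 96 mm high. The plate clicks from notch to notch, 0.18 rad apart: notch 0, where its rim lug meets the stop post, to notch 6. The lever rests at -0.54, -0.36, -0.18, 0, +0.18, +0.36, +0.54 rad in them. It starts in notch 1, 2 or 3.
- thumb_lever: Flat steel lever bar, 16 mm wide, top 50 mm up, coming out from under the plate, with an upright aluminium peg at its end. Origin on the fixture's axis at bench height; x along the bar to the peg, z up. It drives the plate through a torsion spring, 2.4 N m/rad (260 N/m at the peg). Left free it springs back in line with the plate. Push it sideways; fingers may stand either side; no grip needed.
- thumb_peg (a point): Point on the axis of the thumb peg, 85 mm above the bench. The peg is a vertical cylinder 16 mm across, top 106 mm above the bench, 95 mm from the fixture's axis; it clears the plate's rim by 27 mm. A push winds the spring by up to 0.4 rad with the plate hardly moving, then the plate jumps one notch with a click and the push drops suddenly. Pushing on gives the next click.
- stop_post (a point): Top of the fixed stop post, 10 mm thick, at the plate's rim. The push at which the plate clicks varies from day to day, 3 to 10 N at the peg, about the same at every notch both ways, so the distance is not known beforehand; in a click it drops by over 2 N, within 0.3 s if the hand stands still. With the plate at the stop, a push back only grows with no click: 11.5 N without a click means the stop.
- oil_can: Bystander: a small red oil can, 68 mm across, 125 mm high with its thin spout. Origin at the centre of its underside.
- v_block: Bystander: a steel V-block 50 x 40 x 30 mm. Origin at the centre of its underside.
- bit_case: Bystander: a grey open case of drill bits, 110 x 190 x 20 mm. Origin at the centre of its underside.
- cordless_drill: Bystander: a red and black cordless drill standing on its battery, about 0.2 m high, chuck to its -y side. Origin under the battery's centre.
There are look-alikes about, which are no part of the job. Leave any yellow look-alike of the fixture alone.

How it is judged:
On the way, in this order (a step that is already met when the one before it is completed fails the run):
1. the lever rests free at the stop (y of thumb_peg in the frame of fixture between -0.0538 and -0.0438 m and contact force between thumb_lever and anything else below 0.2 N and angular speed of thumb_lever below 0.1 rad/s), for 0.2 s.
2. the lever rests free at the first notch (y of thumb_peg in the frame of fixture between -0.0385 and -0.0285 m and contact force between thumb_lever and anything else below 0.2 N and angular speed of thumb_lever below 0.1 rad/s), for 0.2 s.
3. the lever rests free at the second notch (y of thumb_peg in the frame of fixture between -0.022 and -0.012 m and contact force between thumb_lever and anything else below 0.2 N and angular speed of thumb_lever below 0.1 rad/s), for 0.2 s.
4. the lever rests free at the third notch (y of thumb_peg in the frame of fixture between -0.005 and 0.005 m and contact force between thumb_lever and anything else below 0.2 N and angular speed of thumb_lever below 0.1 rad/s), for 0.2 s.
At the end, for the whole second after the job is handed in: The thumb lever rests free, untouched, in the third notch from the stop: the peg within 4 mm of that notch's place across the fixture, about 17 mm from the next notch (y of thumb_peg in the frame of fixture between -0.004 and 0.004 m and contact force between thumb_lever and anything else below 0.2 N and angular speed of thumb_lever below 0.1 rad/s).
It fails at once if the fixture or its lever is pushed with more than 15 N (contact force between fixture and anything else above 15 N).
It fails at once if the lever comes to rest free beyond the third notch (y of thumb_peg in the frame of fixture above 0.01 m and contact force between thumb_lever and anything else below 0.1 N and angular speed of thumb_lever below 0.05 rad/s).
It fails at once if a bystander (oil can, V-block, bit case or drill) is moved by more than 20 mm (distance of any of oil_can, v_block, bit_case, cordless_drill from where it was at the start of the episode above 0.02 m).
It also fails if it takes over 72 s, if anything falls off the work surface, if the arm or the gripper's body presses on something with over 40 N, if the wrist force passes 120 N, or if a joint passes its speed limit or range.

## Working session

There is one attempt and no reset: what is moved stays moved. The work goes in short steps, Python scripts to look and compute and a tool call to move; the robot and the scene stay as the last step left them, time stands still between calls to the robot, and variables do not carry over. Pictures are saved under pics/ and viewed, and the job is handed in when it is done.

Besides the shell and the picture viewer there is one more tool, called after "Request:" as name(argument=value, ...) on one line, values as JSON. move_arm: Moves the arm, as the interface text tells. Its arguments: {"type":"object","properties":{"series":{"type":"array","items":{"type":"object","properties":{"dx":{"type":"number"},"dy":{"type":"number"},"dz":{"type":"number"},"ax":{"type":"number"},"ay":{"type":"number"},"az":{"type":"number"},"grip":{"type":"number"}}}}},"required":["series"]}

```bash
ls; mkdir -p pics; python3 - <<'E'
from plant import arm
import cv2,numpy as np
print(arm.state())
for n in ["scene","top","wrist"]:
    c=arm.get_calibration(n); p,d=arm.read_camera(n)
    cv2.imwrite(f"pics/{n}0.png",p[:,:,::-1]); np.savez(f"{n}0.npz",p=p,d=d,**c)
print(arm.state()["time_s"])
E
```

```text
pics
{'time_s': 0.0, 'q': array([-1.02290109e+00,  3.59409800e-01,  1.10731057e-02, -3.56314073e-04,
       -1.22408133e+00, -2.88121184e-01]), 'qd': array([ 1.12920847e-03,  6.00043685e-04, -1.89331080e-04, -6.96273900e-06,
        1.11289086e-03,  1.68750620e-04]), 'joint_efforts': array([-4.17714791e-04, -5.83313155e+01,  2.93425691e+01,  6.93632349e+00,
       -5.82086766e-03, -3.52489656e-05]), 'tool_pos': array([ 0.17325519, -0.65190031,  0.23035394]), 'tcp_rot': array([-1.91430505e+00, -2.48923425e+00, -1.40545745e-03]), 'contact_force': array([-0.31936212,  1.25082867,  0.47992611]), 'moment': array([-0.02587842, -0.0239656 ,  0.01040632]), 'finger_gap': 0.08549381977348754}
0.15
```

View pics/scene0.png

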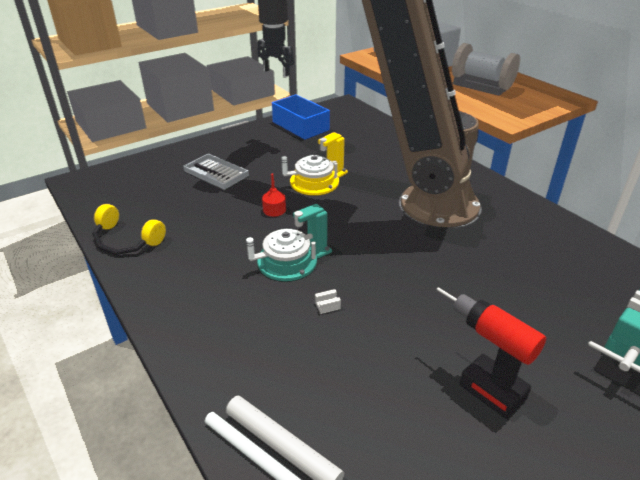

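View pics/top0.png

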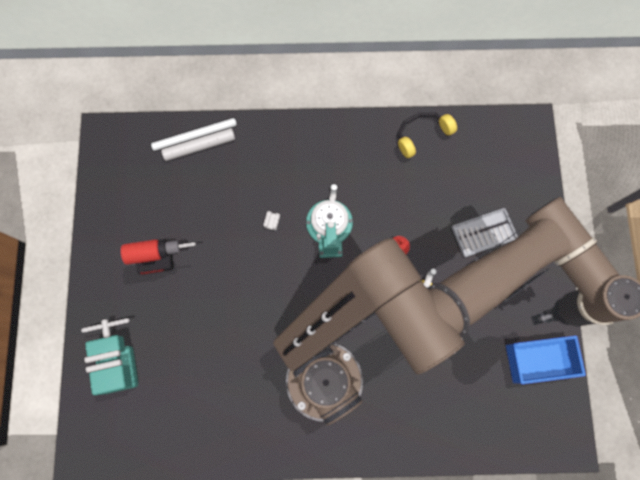

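View pics/wrist0.png

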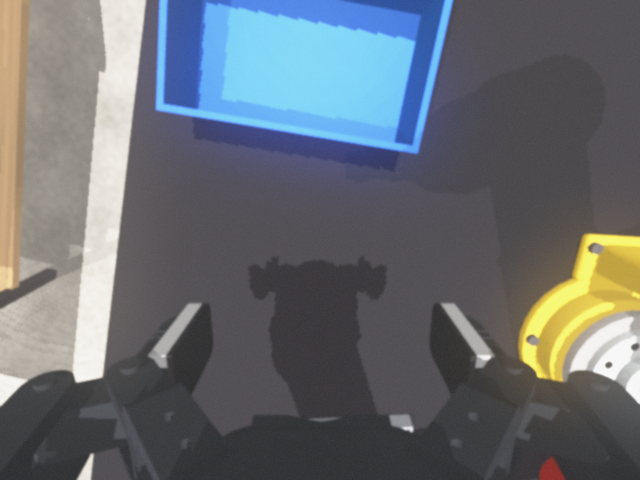

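```bash
cat > h.py <<'E'
import numpy as np
def world(z,mask=None):
    d=z['d'];K=z['K'];v,u=np.mgrid[0:480,0:640]
    c=np.stack([(u-K[0,2])/K[0,0]*d,(v-K[1,2])/K[1,1]*d,d],-1)
    return (c-z['t'])@z['R']
def proj(z,X):
    c=np.asarray(X)@z['R'].T+z['t']; p=c@z['K'].T; return p[...,:2]/p[...,2:]
E
python3 - <<'E'
import numpy as np,cv2
from h import *
z=np.load('top0.npz'); W=world(z); print(z['K'], -z['R'].T@z['t'])
p=z['p']
cv2.imwrite('pics/topz.png',cv2.resize(p[170:275,270:410,::-1],None,fx=5.5,fy=5.5,interpolation=cv2.INTER_CUBIC))
hsv=cv2.cvtColor(p,cv2.COLOR_RGB2HSV)
ok=z['d']>0
roi=np.zeros((480,640),bool); roi[170:275,290:370]=1
teal=roi&(hsv[...,0]>75)&(hsv[...,0]<100)&(hsv[...,1]>100)
for lo,hi in [(0.004,.03),(.03,.06),(.1,.15)]:
    m=teal&ok&(W[...,2]>lo)&(W[...,2]<hi); q=W[m]; print(lo,hi,len(q),q.mean(0),q.min(0),q.max(0))
g=roi&(hsv[...,1]<60)&(hsv[...,2]>120)&ok
for lo,hi in [(.04,.056),(.056,.075),(.085,.1),(.1,.115)]:
    m=g&(W[...,2]>lo)&(W[...,2]<hi); q=W[m]; print(lo,hi,len(q),q.mean(0) if len(q) else'',q.min(0),q.max(0))
m=np.zeros((480,640),bool); m[180:205,325:345]=1
m&=g; v,u=np.nonzero(m)
for a in zip(u,v,W[m].round(3).tolist()): print(a)
E
```

```text
[[581.52756846   0.         315.82903797]
 [  0.         581.52756846 231.88831025]
 [  0.           0.           1.        ]] [0.03057454 0.02941949 1.92966612]
0.004 0.03 55 [ 0.43584998 -0.01605774  0.01456604] [ 0.40588667 -0.06286494  0.00429839] [0.50496237 0.03784723 0.02756751]
0.03 0.06 18 [ 0.4214801  -0.02263921  0.04330525] [ 0.41047871 -0.04331598  0.03161   ] [0.48252872 0.01773661 0.05783227]
0.1 0.15 37 [ 0.41741187 -0.02523206  0.11835078] [ 0.41030876 -0.05412358  0.10209225] [ 0.44224105 -0.00625899  0.13234111]
0.04 0.056 91 [ 0.54112561 -0.03433673  0.04782964] [ 0.46245269 -0.09111449  0.04002273] [0.61865946 0.03043945 0.05591748]
0.056 0.075 547 [ 0.52990334 -0.0279553   0.06699563] [ 0.46271759 -0.08660855  0.05602544] [0.61872034 0.02712482 0.0749969 ]
0.085 0.1 127 [ 0.52899185 -0.03016214  0.09128144] [ 0.49092558 -0.06875721  0.08504746] [ 6.19594737e-01 -1.11335710e-04  9.98280226e-02]
0.1 0.115 31 [ 0.58709129 -0.03889722  0.10544345] [ 0.51367084 -0.051176    0.10001229] [ 0.62427238 -0.01543782  0.11456481]
(np.int64(332), np.int64(184), [0.664, -0.04
[... 9237 characters left out ...]
4(331), np.int64(204), [0.567, -0.037, 0.082])
(np.int64(332), np.int64(204), [0.567, -0.04, 0.08])
(np.int64(333), np.int64(204), [0.57, -0.044, 0.068])
(np.int64(334), np.int64(204), [0.569, -0.047, 0.072])
(np.int64(335), np.int64(204), [0.571, -0.051, 0.067])
(np.int64(336), np.int64(204), [0.57, -0.054, 0.069])
(np.int64(337), np.int64(204), [0.57, -0.057, 0.07])
(np.int64(338), np.int64(204), [0.572, -0.061, 0.062])
(np.int64(339), np.int64(204), [0.571, -0.064, 0.066])
(np.int64(340), np.int64(204), [0.571, -0.068, 0.066])
(np.int64(341), np.int64(204), [0.584, -0.073, 0.019])
(np.int64(342), np.int64(204), [0.586, -0.077, 0.013])
(np.int64(343), np.int64(204), [0.587, -0.081, 0.009])
```

View pics/topz.png

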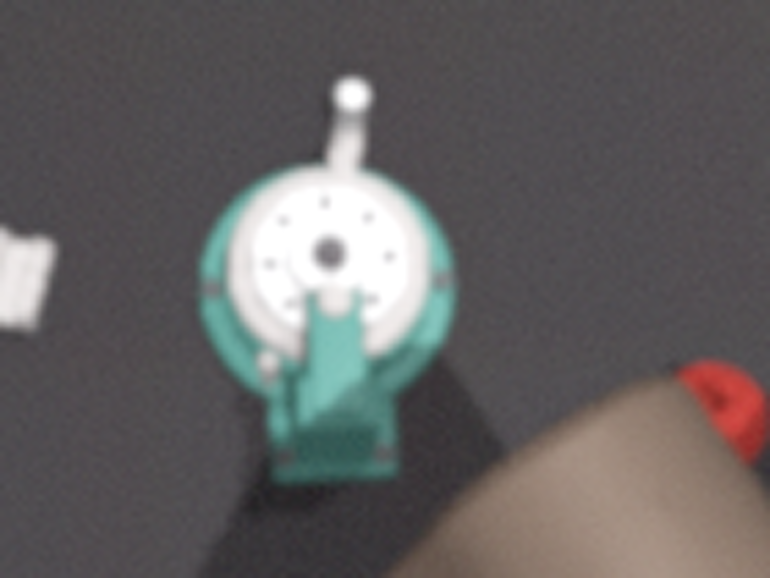

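```bash
python3 - <<'E'
import numpy as np
from scipy.spatial.transform import Rotation as R
from h import *
z=np.load('top0.npz')
def ray(u,v,h):
    d=z['R'].T@(np.linalg.inv(z['K'])@[u,v,1]); c=-z['R'].T@z['t']; return c+d*(h-c[2])/d[2]
f=lambda a,b,h: ray(270+a/5.5-.4,170+b/5.5-.4,h).round(4)
print('bore',f(330,253,.096),f(330,253,.09),'peg',f(352,97,.106))
print('footbolts',f(212,287,.012),f(443,280,.012)); print('colbolts',f(285,455,.012),f(385,452,.012))
print('foot edges',f(200,283,.01),f(457,283,.01))
print('post',f(268,360,.08))
s=R.from_rotvec([-1.91430505e+00, -2.48923425e+00, -1.40545745e-03]).as_matrix(); print(s.round(3))
E
```

```text
bore [ 0.5233 -0.0308  0.096 ] [ 0.5249 -0.031   0.09  ] peg [ 0.6168 -0.0464  0.106 ]
footbolts [0.5257 0.0401 0.012 ] [ 0.527  -0.1031  0.012 ]
colbolts [ 0.4187 -0.0024  0.012 ] [ 0.4192 -0.0636  0.012 ]
foot edges [0.529  0.0475 0.01  ] [ 0.5254 -0.1118  0.01  ]
post [0.4627 0.0073 0.08  ]
[[-0.257  0.966 -0.001]
 [ 0.966  0.257  0.002]
 [ 0.002 -0.    -1.   ]]
```

Request:
move_arm(series=[{"dx": 0.471,"dy": 0.585,"dz": 0,"az": 0.426},{"dx": 0.471,"dy": 0.585,"dz": 0,"az": 0.426},{"dx": 0.471,"dy": 0.585,"dz": 0,"az": 0.426},{"dx": 0.471,"dy": 0.585,"dz": 0,"az": 0.426},{"dx": 0.471,"dy": 0.585,"dz": 0,"az": 0.426},{"dx": 0.471,"dy": 0.585,"dz": 0,"az": 0.426},{"dx": 0.471,"dy": 0.585,"dz": 0,"az": 0.426},{"dx": 0.471,"dy": 0.585,"dz": 0,"az": 0.426},{"dx": 0.471,"dy": 0.585,"dz": 0,"az": 0.426},{"dx": 0.471,"dy": 0.585,"dz": 0,"az": 0.426},{"dx": 0.471,"dy": 0.585,"dz": 0,"az": 0.426},{"dx": 0.471,"dy": 0.585,"dz": 0,"az": 0.426},{"dx": 0.471,"dy": 0.585,"dz": 0,"az": 0.426},{"dx": 0.471,"dy": 0.585,"dz": 0,"az": 0.426},{"dx": 0.471,"dy": 0.585,"dz": 0,"az": 0.426},{"dx": 0.471,"dy": 0.585,"dz": 0,"az": 0.426},{"dx": 0.471,"dy": 0.585,"dz": 0,"az": 0.426},{"dx": 0.471,"dy": 0.585,"dz": 0,"az": 0.426},{"dx": 0.471,"dy": 0.585,"dz": 0,"az": 0.426},{"dx": 0.471,"dy": 0.585,"dz": 0,"az": 0.426}])

```text
invalid input
```

```bash
cat > snap.py <<'E'
import sys
from plant import arm
import cv2,numpy as np
from scipy.spatial.transform import Rotation as R
s=arm.state()
m=R.from_rotvec(s['tcp_rot']).as_matrix()
print(s['time_s'],s['tool_pos'].round(4),'yaw',np.arctan2(m[1,0],m[0,0]).round(4),'F',s['contact_force'].round(2),'q',s['q'].round(3),'z',m[:,2].round(3))
for n in sys.argv[2:]:
    c=arm.get_calibration(n); p,d=arm.read_camera(n)
    cv2.imwrite(f"pics/{n}{sys.argv[1]}.png",p[:,:,::-1]); np.savez(f"{n}{sys.argv[1]}.npz",p=p,d=d,**c)
E
python3 snap.py 1 wrist
```

```text
0.15 [ 0.1733 -0.652   0.2306] yaw 1.8306 F [-0.6  -0.46  0.25] q [-1.023  0.359  0.011 -0.    -1.224 -0.288] z [-0.     0.001 -1.   ]
```

View pics/wrist1.png

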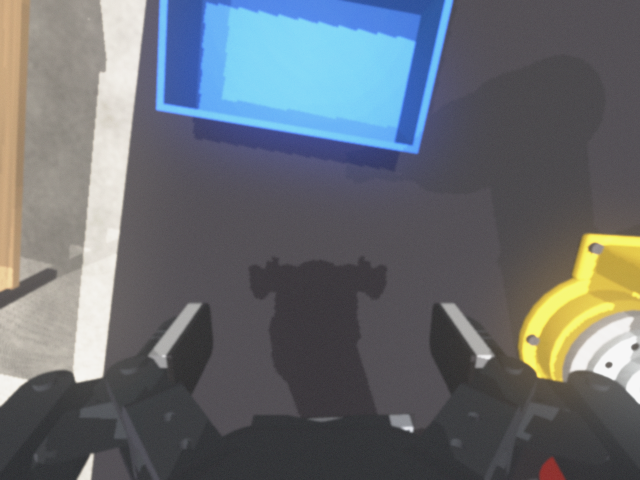

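Request:
move_arm(series=[{"dx": 0.471,"dy": 0.585,"dz": 0,"ax": 0,"ay": 0,"az": 0.426,"grip": 0},{"dx": 0.471,"dy": 0.585,"dz": 0,"ax": 0,"ay": 0,"az": 0.426,"grip": 0},{"dx": 0.471,"dy": 0.585,"dz": 0,"ax": 0,"ay": 0,"az": 0.426,"grip": 0},{"dx": 0.471,"dy": 0.585,"dz": 0,"ax": 0,"ay": 0,"az": 0.426,"grip": 0},{"dx": 0.471,"dy": 0.585,"dz": 0,"ax": 0,"ay": 0,"az": 0.426,"grip": 0},{"dx": 0.471,"dy": 0.585,"dz": 0,"ax": 0,"ay": 0,"az": 0.426,"grip": 0},{"dx": 0.471,"dy": 0.585,"dz": 0,"ax": 0,"ay": 0,"az": 0.426,"grip": 0},{"dx": 0.471,"dy": 0.585,"dz": 0,"ax": 0,"ay": 0,"az": 0.426,"grip": 0},{"dx": 0.471,"dy": 0.585,"dz": 0,"ax": 0,"ay": 0,"az": 0.426,"grip": 0},{"dx": 0.471,"dy": 0.585,"dz": 0,"ax": 0,"ay": 0,"az": 0.426,"grip": 0}])

```text
time_s: 1.03
tool_pos: [0.418, -0.3183, 0.2316]
tcp_rot: [2.398, 2.029, 0.001]
contact_force: [1.8, -0.6, -0.5]
finger_gap: 0.0851
```

```bash
python3 snap.py 1
```

```text
1.0333 [ 0.418  -0.3183  0.2316] yaw 1.4046 F [ 1.83 -0.58 -0.49] q [-0.277  0.111 -0.315 -0.    -1.144 -1.46 ] z [ 0.001 -0.    -1.   ]
```

Request:
move_arm(series=[{"dx": 0.299,"dy": 0.151,"dz": 0,"ax": 0,"ay": 0,"az": 0,"grip": 0},{"dx": 0.299,"dy": 0.151,"dz": 0,"ax": 0,"ay": 0,"az": 0,"grip": 0},{"dx": 0.299,"dy": 0.151,"dz": 0,"ax": 0,"ay": 0,"az": 0,"grip": 0},{"dx": 0.299,"dy": 0.151,"dz": 0,"ax": 0,"ay": 0,"az": 0,"grip": 0},{"dx": 0.299,"dy": 0.151,"dz": 0,"ax": 0,"ay": 0,"az": 0,"grip": 0},{"dx": 0.299,"dy": 0.151,"dz": 0,"ax": 0,"ay": 0,"az": 0,"grip": 0},{"dx": 0.299,"dy": 0.151,"dz": 0,"ax": 0,"ay": 0,"az": 0,"grip": 0},{"dx": 0.299,"dy": 0.151,"dz": 0,"ax": 0,"ay": 0,"az": 0,"grip": 0},{"dx": 0.299,"dy": 0.151,"dz": 0,"ax": 0,"ay": 0,"az": 0,"grip": 0},{"dx": 0.299,"dy": 0.151,"dz": 0,"ax": 0,"ay": 0,"az": 0,"grip": 0}])

```text
time_s: 1.87
tool_pos: [0.6165, -0.0481, 0.2303]
tcp_rot: [-2.395, -2.032, 0.002]
contact_force: [-0.3, -0.1, 0.3]
finger_gap: 0.0853
```

```bash
python3 snap.py 2 wrist
```

```text
1.8667 [ 0.6165 -0.0481  0.2303] yaw 1.4075 F [-0.32 -0.07  0.25] q [ 0.237  0.268 -0.12  -0.    -1.184 -1.971] z [-0.001 -0.    -1.   ]
```

View pics/wrist2.png

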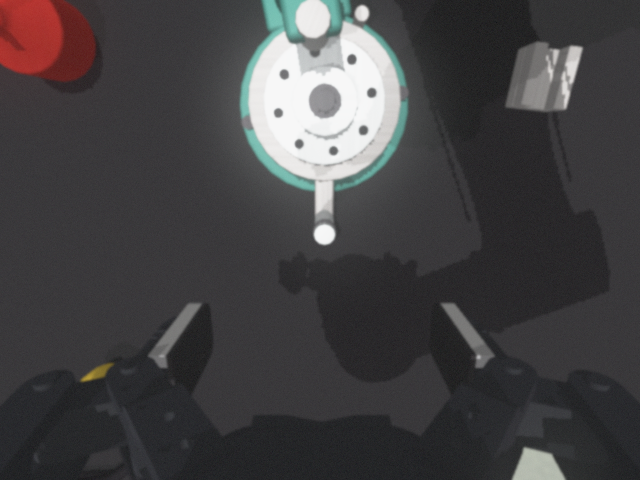

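```bash
cat >> h.py <<'E'
def ray(z,u,v,h):
    d=z['R'].T@(np.linalg.inv(z['K'])@[u,v,1]); c=-z['R'].T@z['t']; return c+d*(h-c[2])/d[2]
E
python3 - <<'E'
import numpy as np
from h import *
z=np.load('wrist2.npz'); W=world(z)
print('peg',ray(z,324,234,.106),'bore',ray(z,324,100,.096),ray(z,324,100,.09))
print('bore depth pts',W[88:112:6,316:334:6].round(3).tolist()); print(W[233,324],W[185,324])
print('plate',ray(z,324,180,.064),'platecirc L/R',ray(z,249,105,.064),ray(z,399,105,.064))
print('bolts',ray(z,248,122,.012),ray(z,403,93,.012))
E
```

```text
peg [ 0.61801592 -0.04646352  0.106     ] bore [ 0.52458437 -0.03126576  0.096     ] [ 0.52412979 -0.03114085  0.09      ]
bore depth pts [[[0.516, -0.035, 0.093], [0.516, -0.031, 0.091], [0.517, -0.027, 0.091]], [[0.519, -0.036, 0.092], [0.521, -0.032, 0.096], [0.521, -0.028, 0.097]], [[0.524, -0.037, 0.097], [0.524, -0.033, 0.096], [0.525, -0.028, 0.096]], [[0.528, -0.037, 0.095], [0.528, -0.033, 0.096], [0.529, -0.029, 0.095]]]
[ 0.61743134 -0.04636324  0.1053308 ] [ 0.58938579 -0.04136429  0.05129799]
plate [ 0.58356982 -0.04053236  0.064     ] platecirc L/R [ 0.51625407 -0.08928177  0.064     ] [0.53533051 0.02691526 0.064     ]
bolts [ 0.52568773 -0.10219732  0.012     ] [0.52396846 0.04232502 0.012     ]
```

Request:
move_arm(series=[{"dx": 0.002,"dy": 0.0015,"dz": 0.02,"ax": 0,"ay": 0,"az": 0,"grip": 135},{"dx": 0.002,"dy": 0.0015,"dz": 0.04,"ax": 0,"ay": 0,"az": 0,"grip": 135},{"dx": 0.002,"dy": 0.0015,"dz": 0.06,"ax": 0,"ay": 0,"az": 0,"grip": 135},{"dx": 0.002,"dy": 0.0015,"dz": 0.08,"ax": 0,"ay": 0,"az": 0,"grip": 135},{"dx": 0.002,"dy": 0.0015,"dz": 0.09,"ax": 0,"ay": 0,"az": 0,"grip": 135},{"dx": 0.002,"dy": 0.0015,"dz": 0.1,"ax": 0,"ay": 0,"az": 0,"grip": 135},{"dx": 0.002,"dy": 0.0015,"dz": 0.1,"ax": 0,"ay": 0,"az": 0,"grip": 135},{"dx": 0.002,"dy": 0.0015,"dz": 0.1,"ax": 0,"ay": 0,"az": 0,"grip": 135}])

```text
time_s: 2.58
tool_pos: [0.6175, -0.0491, 0.1317]
tcp_rot: [2.398, 2.029, -0.0]
contact_force: [-0.2, 0.1, -0.3]
finger_gap: 0.0408
```

```bash
python3 snap.py 3 wrist
```

```text
2.5833 [ 0.6175 -0.0491  0.1317] yaw 1.4042 F [-0.17  0.08 -0.3 ] q [ 0.236  0.347 -0.247  0.    -0.977 -1.973] z [ 0. -0. -1.]
```

View pics/wrist3.png

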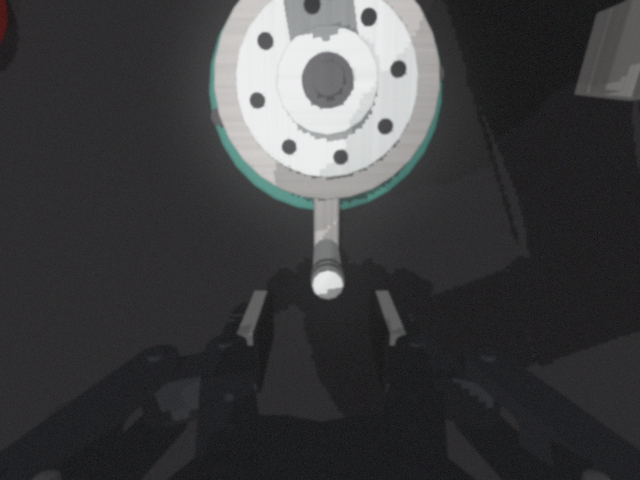

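Request:
move_arm(series=[{"dx": 0.0025,"dy": 0.001,"dz": 0.02,"ax": 0,"ay": 0,"az": 0,"grip": 135},{"dx": 0.0025,"dy": 0.001,"dz": 0.04,"ax": 0,"ay": 0,"az": 0,"grip": 135},{"dx": 0.0025,"dy": 0.001,"dz": 0.06,"ax": 0,"ay": 0,"az": 0,"grip": 135},{"dx": 0.0025,"dy": 0.001,"dz": 0.071,"ax": 0,"ay": 0,"az": 0,"grip": 135},{"dx": 0.0025,"dy": 0.001,"dz": 0.071,"ax": 0,"ay": 0,"az": 0,"grip": 135},{"dx": 0.0025,"dy": 0.001,"dz": 0.071,"ax": 0,"ay": 0,"az": 0,"grip": 135},{"dx": 0.0025,"dy": 0.001,"dz": 0.071,"ax": 0,"ay": 0,"az": 0,"grip": 135}])

```text
time_s: 3.22
tool_pos: [0.62, -0.0462, 0.0618]
tcp_rot: [2.397, 2.029, 0.003]
contact_force: [-0.9, 0.3, 0.2]
finger_gap: 0.0399
```

```bash
python3 snap.py 4 wrist
```

```text
3.2167 [ 0.62   -0.0462  0.0618] yaw 1.405 F [-0.9   0.33  0.19] q [ 2.400e-01  4.240e-01 -3.140e-01  1.000e-03 -8.300e-01 -1.977e+00] z [ 0.002  0.    -1.   ]
```

View pics/wrist4.png

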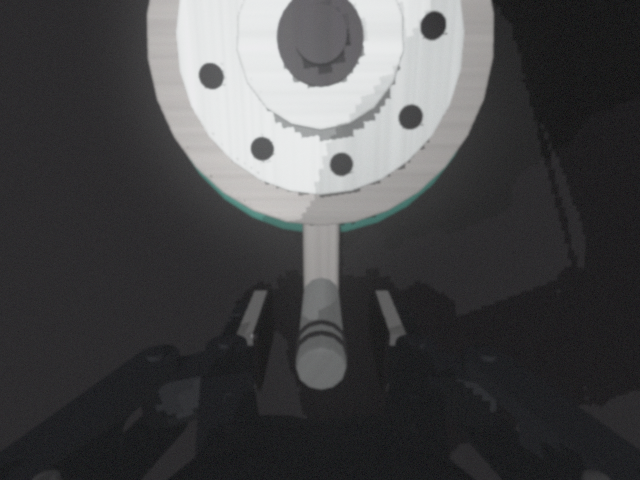

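Request:
move_arm(series=[{"dx": -0.0048,"dy": 0,"dz": 0,"ax": 0,"ay": 0,"az": 0.05,"grip": 135},{"dx": -0.0095,"dy": -0.0005,"dz": 0,"ax": 0,"ay": 0,"az": 0.1,"grip": 135},{"dx": -0.0142,"dy": -0.0011,"dz": 0,"ax": 0,"ay": 0,"az": 0.15,"grip": 135},{"dx": -0.0166,"dy": -0.0015,"dz": 0,"ax": 0,"ay": 0,"az": 0.175,"grip": 135},{"dx": -0.0189,"dy": -0.0019,"dz": 0,"ax": 0,"ay": 0,"az": 0.2,"grip": 135},{"dx": -0.0189,"dy": -0.0019,"dz": 0,"ax": 0,"ay": 0,"az": 0.2,"grip": 135}])

```text
time_s: 3.77
tool_pos: [0.6146, -0.0646, 0.0613]
tcp_rot: [2.589, 1.778, 0.003]
contact_force: [1.1, 2.2, 1.1]
finger_gap: 0.0401
```

```bash
python3 snap.py 5
```

```text
3.7667 [ 0.6146 -0.0646  0.0613] yaw 1.2036 F [1.1  2.17 1.12] q [ 0.211  0.42  -0.323  0.    -0.826 -2.149] z [ 0.002  0.    -1.   ]
```

Request:
move_arm(series=[{"dx": -0.0032,"dy": 0,"dz": 0,"ax": 0,"ay": 0,"az": 0.033,"grip": 135},{"dx": -0.0064,"dy": -0.0002,"dz": 0,"ax": 0,"ay": 0,"az": 0.067,"grip": 135},{"dx": -0.0095,"dy": -0.0005,"dz": 0,"ax": 0,"ay": 0,"az": 0.1,"grip": 135},{"dx": -0.0095,"dy": -0.0005,"dz": 0,"ax": 0,"ay": 0,"az": 0.1,"grip": 135},{"dx": -0.0095,"dy": -0.0005,"dz": 0,"ax": 0,"ay": 0,"az": 0.1,"grip": 135}])

```text
time_s: 4.18
tool_pos: [0.6111, -0.0727, 0.0611]
tcp_rot: [2.672, 1.65, 0.003]
contact_force: [2.5, 3.6, 3.2]
finger_gap: 0.0407
```

```bash
python3 snap.py 5
```

```text
4.1833 [ 0.6111 -0.0727  0.0611] yaw 1.1066 F [2.55 3.64 3.16] q [ 0.198  0.417 -0.329  0.    -0.823 -2.234] z [ 0.002  0.    -1.   ]
```

Request:
move_arm(series=[{"dx": -0.0025,"dy": 0,"dz": 0,"ax": 0,"ay": 0,"az": 0.025,"grip": 135},{"dx": -0.0048,"dy": -0.0001,"dz": 0,"ax": 0,"ay": 0,"az": 0.05,"grip": 135},{"dx": -0.0048,"dy": -0.0001,"dz": 0,"ax": 0,"ay": 0,"az": 0.05,"grip": 135},{"dx": -0.0048,"dy": -0.0001,"dz": 0,"ax": 0,"ay": 0,"az": 0.05,"grip": 135}])

```text
time_s: 4.52
tool_pos: [0.6087, -0.0773, 0.0609]
tcp_rot: [2.714, 1.581, 0.003]
contact_force: [3.5, 3.4, 3.8]
finger_gap: 0.0399
```

```bash
python3 snap.py 6 wrist scene
```

```text
4.5167 [ 0.6087 -0.0773  0.0609] yaw 1.0552 F [3.5  3.42 3.81] q [ 0.192  0.414 -0.334  0.    -0.821 -2.278] z [ 0.002  0.    -1.   ]
```

View pics/wrist6.png

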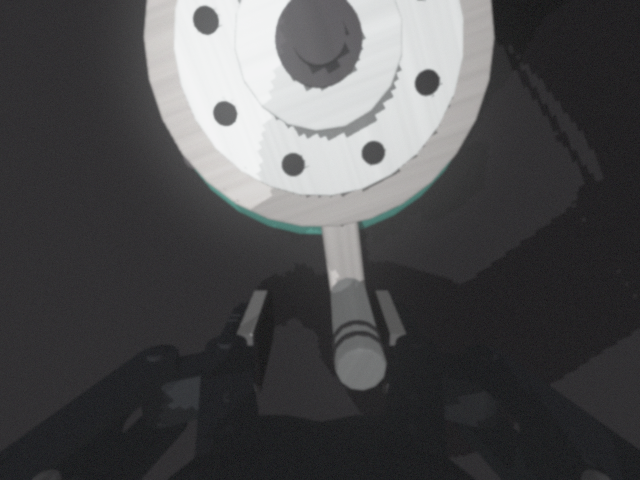

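View pics/scene6.png

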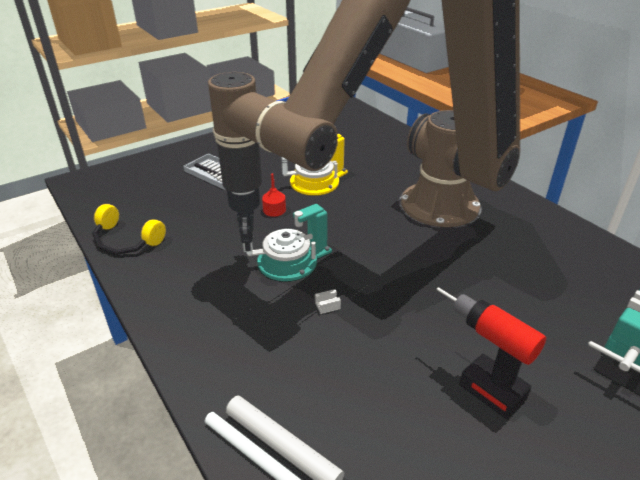

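Request:
move_arm(series=[{"dx": -0.0025,"dy": 0.001,"dz": -0.001,"ax": 0,"ay": 0,"az": 0.025,"grip": 135},{"dx": -0.0048,"dy": 0.001,"dz": -0.001,"ax": 0,"ay": 0,"az": 0.05,"grip": 135},{"dx": -0.0048,"dy": 0.001,"dz": -0.001,"ax": 0,"ay": 0,"az": 0.05,"grip": 135},{"dx": -0.0048,"dy": 0.001,"dz": -0.001,"ax": 0,"ay": 0,"az": 0.05,"grip": 135}])

```text
time_s: 4.95
tool_pos: [0.6061, -0.0819, 0.061]
tcp_rot: [-2.753, -1.513, 0.0]
contact_force: [2.2, 5.1, 0.4]
finger_gap: 0.0401
```

```bash
python3 snap.py 6
```

```text
4.95 [ 0.6061 -0.0819  0.061 ] yaw 1.0051 F [2.16 5.08 0.44] q [ 1.84e-01  4.13e-01 -3.36e-01 -1.00e-03 -8.23e-01 -2.32e+00] z [-0.  0. -1.]
```

Request:
move_arm(series=[{"dx": -0.0025,"dy": 0.0002,"dz": -0.0003,"ax": 0,"ay": 0,"az": 0.025,"grip": 135},{"dx": -0.005,"dy": 0.0002,"dz": -0.0003,"ax": 0,"ay": 0,"az": 0.05,"grip": 135},{"dx": -0.0071,"dy": 0.0002,"dz": -0.0003,"ax": 0,"ay": 0,"az": 0.075,"grip": 135},{"dx": -0.0071,"dy": 0.0002,"dz": -0.0003,"ax": 0,"ay": 0,"az": 0.075,"grip": 135},{"dx": -0.0071,"dy": 0.0002,"dz": -0.0003,"ax": 0,"ay": 0,"az": 0.075,"grip": 135}])

```text
time_s: 5.37
tool_pos: [0.6021, -0.0876, 0.061]
tcp_rot: [-2.807, -1.408, 0.001]
contact_force: [1.9, 7.1, 0.6]
finger_gap: 0.0404
```

```bash
python3 snap.py 6
```

```text
5.3667 [ 0.6021 -0.0876  0.061 ] yaw 0.9301 F [1.92 7.15 0.59] q [ 1.760e-01  4.090e-01 -3.420e-01 -1.000e-03 -8.210e-01 -2.386e+00] z [-0.001  0.001 -1.   ]
```

Request:
move_arm(series=[{"dx": -0.0025,"dy": 0.0002,"dz": -0.0003,"ax": 0,"ay": 0,"az": 0.025,"grip": 135},{"dx": -0.0048,"dy": 0.0002,"dz": -0.0003,"ax": 0,"ay": 0,"az": 0.05,"grip": 135},{"dx": -0.0048,"dy": 0.0002,"dz": -0.0003,"ax": 0,"ay": 0,"az": 0.05,"grip": 135},{"dx": -0.0048,"dy": 0.0002,"dz": -0.0003,"ax": 0,"ay": 0,"az": 0.05,"grip": 135}])

```text
time_s: 5.7
tool_pos: [0.5992, -0.0914, 0.061]
tcp_rot: [-2.841, -1.338, 0.001]
contact_force: [1.5, 9.1, -2.8]
finger_gap: 0.0402
```

```bash
python3 snap.py 6
```

```text
5.7 [ 0.5992 -0.0914  0.061 ] yaw 0.8801 F [ 1.48  9.13 -2.85] q [ 1.70e-01  4.06e-01 -3.47e-01 -2.00e-03 -8.19e-01 -2.43e+00] z [-0.001  0.001 -1.   ]
```

Request:
move_arm(series=[{"dx": -0.0015,"dy": -0.001,"dz": 0.0006,"ax": 0,"ay": 0,"az": 0.015,"grip": 135},{"dx": -0.003,"dy": -0.001,"dz": 0.0006,"ax": 0,"ay": 0,"az": 0.03,"grip": 135},{"dx": -0.003,"dy": -0.001,"dz": 0.0006,"ax": 0,"ay": 0,"az": 0.03,"grip": 135},{"dx": -0.003,"dy": -0.001,"dz": 0.0006,"ax": 0,"ay": 0,"az": 0.03,"grip": 135}])

```text
time_s: 6.03
tool_pos: [0.5977, -0.093, 0.061]
tcp_rot: [-2.861, -1.296, -0.002]
contact_force: [3.2, 6.4, -1.1]
finger_gap: 0.0402
```

```bash
python3 snap.py 6
```

```text
6.0333 [ 0.5977 -0.093   0.061 ] yaw 0.8506 F [ 3.23  6.45 -1.12] q [ 1.680e-01  4.030e-01 -3.520e-01 -1.000e-03 -8.150e-01 -2.458e+00] z [ 0.001  0.001 -1.   ]
```

```bash
python3 snap.py 7 wrist
```

```text
6.0333 [ 0.5977 -0.093   0.061 ] yaw 0.8506 F [ 3.23  6.45 -1.12] q [ 1.680e-01  4.030e-01 -3.520e-01 -1.000e-03 -8.150e-01 -2.458e+00] z [ 0.001  0.001 -1.   ]
```

View pics/wrist7.png

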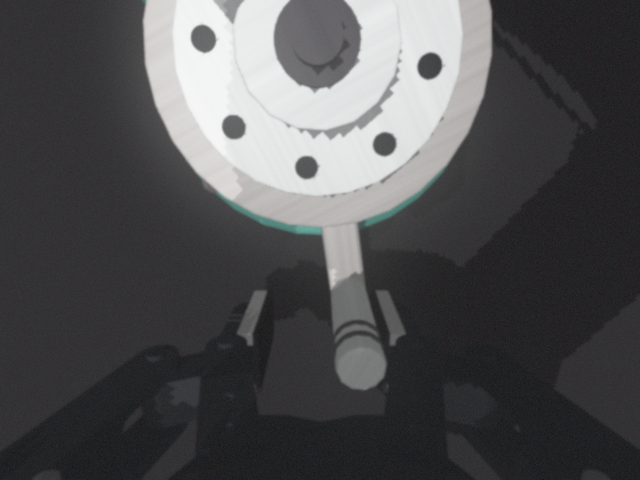

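```bash
cat > plate.py <<'E'
import sys,cv2,numpy as np
from h import *
def plate(n):
    z=np.load(n+'.npz'); W=world(z); p=z['p']; g=cv2.cvtColor(p,cv2.COLOR_RGB2GRAY)
    ax=np.array([.5245,-.0312]); out=[]
    # dark small blobs with r in annulus
    nn,l,st,c=cv2.connectedComponentsWithStats((g<110).astype(np.uint8))
    for i in range(1,nn):
        if not 150<st[i,4]<1200: continue
        if max(st[i,2],st[i,3])>45: continue
        X=ray(z,*c[i],.085)[:2]-ax
        r=np.hypot(*X)
        if .025<r<.045: out.append((r,np.degrees(np.arctan2(X[1],X[0]))))
    return sorted(out,key=lambda a:a[1])
if __name__=='__main__':
    for n in sys.argv[1:]:
        o=plate(n); print(n,[(round(a,4),round(b,1)) for a,b in o])
E
python3 plate.py wrist2 wrist3 wrist4 wrist6 wrist7
```

```text
wrist2 []
wrist3 [(np.float64(0.0322), np.float64(-177.2)), (np.float64(0.0334), np.float64(-131.1)), (np.float64(0.0338), np.float64(90.1)), (np.float64(0.0331), np.float64(135.8))]
wrist4 [(np.float64(0.0334), np.float64(-84.5)), (np.float64(0.0346), np.float64(-40.9)), (np.float64(0.0351), np.float64(1.8)), (np.float64(0.0343), np.float64(44.5)), (np.float64(0.0329), np.float64(88.7))]
wrist6 [(np.float64(0.0325), np.float64(-130.6)), (np.float64(0.034), np.float64(-85.9)), (np.float64(0.0349), np.float64(-42.8)), (np.float64(0.0348), np.float64(-0.2)), (np.float64(0.0337), np.float64(43.2))]
wrist7 [(np.float64(0.0327), np.float64(-134.3)), (np.float64(0.0341), np.float64(-89.7)), (np.float64(0.0349), np.float64(-46.8)), (np.float64(0.0346), np.float64(-4.2)), (np.float64(0.0335), np.float64(39.4))]
```

Request:
move_arm(series=[{"dx": -0.0015,"dy": 0,"dz": 0.0003,"ax": 0,"ay": 0,"az": 0.015,"grip": 135},{"dx": -0.003,"dy": 0,"dz": 0.0003,"ax": 0,"ay": 0,"az": 0.03,"grip": 135},{"dx": -0.003,"dy": 0,"dz": 0.0003,"ax": 0,"ay": 0,"az": 0.03,"grip": 135},{"dx": -0.003,"dy": 0,"dz": 0.0003,"ax": 0,"ay": 0,"az": 0.03,"grip": 135}])

```text
time_s: 6.42
tool_pos: [0.5954, -0.0958, 0.0609]
tcp_rot: [-2.881, -1.253, -0.001]
contact_force: [2.3, 5.8, 1.4]
finger_gap: 0.0403
```

```bash
python3 snap.py 8 wrist; python3 plate.py wrist8
```

```text
6.4167 [ 0.5954 -0.0958  0.0609] yaw 0.8205 F [2.35 5.8  1.37] q [ 0.164  0.401 -0.356 -0.    -0.813 -2.485] z [ 0.  0. -1.]
wrist8 [(np.float64(0.0325), np.float64(-141.2)), (np.float64(0.034), np.float64(-96.5)), (np.float64(0.0349), np.float64(-53.5)), (np.float64(0.0347), np.float64(-10.9)), (np.float64(0.0336), np.float64(32.4))]
```

Request:
move_arm(series=[{"dx": -0.0025,"dy": 0,"dz": 0,"ax": 0,"ay": 0,"az": 0.025,"grip": 135},{"dx": -0.005,"dy": 0,"dz": 0,"ax": 0,"ay": 0,"az": 0.05,"grip": 135},{"dx": -0.0071,"dy": -0.0002,"dz": 0,"ax": 0,"ay": 0,"az": 0.075,"grip": 135},{"dx": -0.0095,"dy": -0.0003,"dz": 0,"ax": 0,"ay": 0,"az": 0.1,"grip": 135},{"dx": -0.0095,"dy": -0.0003,"dz": 0,"ax": 0,"ay": 0,"az": 0.1,"grip": 135},{"dx": -0.0095,"dy": -0.0003,"dz": 0,"ax": 0,"ay": 0,"az": 0.1,"grip": 135}])

```text
time_s: 6.97
tool_pos: [0.5889, -0.1022, 0.0609]
tcp_rot: [-2.939, -1.107, -0.001]
contact_force: [3.6, 8.1, 1.9]
finger_gap: 0.0405
```

```bash
python3 snap.py 9 wrist; python3 plate.py wrist9
```

```text
6.9667 [ 0.5889 -0.1022  0.0609] yaw 0.7204 F [3.57 8.07 1.91] q [ 1.540e-01  3.930e-01 -3.690e-01 -1.000e-03 -8.080e-01 -2.575e+00] z [ 0.001  0.001 -1.   ]
wrist9 [(np.float64(0.0327), np.float64(-141.9)), (np.float64(0.0342), np.float64(-97.5)), (np.float64(0.035), np.float64(-54.4)), (np.float64(0.0346), np.float64(-11.9)), (np.float64(0.0335), np.float64(31.7))]
```

Request:
move_arm(series=[{"dx": -0.0015,"dy": -0.0008,"dz": -0.0004,"ax": 0,"ay": 0,"az": 0.015,"grip": 135},{"dx": -0.003,"dy": -0.0008,"dz": -0.0004,"ax": 0,"ay": 0,"az": 0.03,"grip": 135},{"dx": -0.0045,"dy": -0.0008,"dz": -0.0004,"ax": 0,"ay": 0,"az": 0.045,"grip": 135},{"dx": -0.0045,"dy": -0.0008,"dz": -0.0004,"ax": 0,"ay": 0,"az": 0.045,"grip": 135},{"dx": -0.0045,"dy": -0.0008,"dz": -0.0004,"ax": 0,"ay": 0,"az": 0.045,"grip": 135}])

```text
time_s: 7.43
tool_pos: [0.5857, -0.1046, 0.0611]
tcp_rot: [-2.964, -1.041, -0.003]
contact_force: [6.3, 7.0, -2.8]
finger_gap: 0.0405
```

```bash
python3 snap.py 10 wrist; python3 plate.py wrist10
```

```text
7.4333 [ 0.5857 -0.1046  0.0611] yaw 0.6756 F [ 6.33  7.   -2.84] q [ 1.510e-01  3.890e-01 -3.760e-01 -1.000e-03 -8.040e-01 -2.617e+00] z [ 0.002  0.001 -1.   ]
wrist10 [(np.float64(0.0328), np.float64(-142.8)), (np.float64(0.0341), np.float64(-98.4)), (np.float64(0.0349), np.float64(-55.5)), (np.float64(0.0347), np.float64(-12.7)), (np.float64(0.0335), np.float64(30.8))]
```

Request:
move_arm(series=[{"dx": -0.001,"dy": 0,"dz": 0.0004,"ax": 0,"ay": 0,"az": 0.01,"grip": 135},{"dx": -0.002,"dy": 0,"dz": 0.0004,"ax": 0,"ay": 0,"az": 0.02,"grip": 135},{"dx": -0.003,"dy": 0,"dz": 0.0004,"ax": 0,"ay": 0,"az": 0.03,"grip": 135},{"dx": -0.003,"dy": 0,"dz": 0.0004,"ax": 0,"ay": 0,"az": 0.03,"grip": 135},{"dx": -0.003,"dy": 0,"dz": 0.0004,"ax": 0,"ay": 0,"az": 0.03,"grip": 135}])

```text
time_s: 7.9
tool_pos: [0.5831, -0.1069, 0.0611]
tcp_rot: [2.979, 0.997, 0.002]
contact_force: [3.9, 4.5, 0.6]
finger_gap: 0.0403
```

```bash
python3 snap.py 11 wrist; python3 plate.py wrist11
```

```text
7.9 [ 0.5831 -0.1069  0.0611] yaw 0.6456 F [3.9  4.48 0.61] q [ 0.148  0.386 -0.381  0.    -0.802 -2.644] z [ 0.001  0.    -1.   ]
wrist11 [(np.float64(0.0325), np.float64(-151.8)), (np.float64(0.034), np.float64(-106.9)), (np.float64(0.0349), np.float64(-63.8)), (np.float64(0.0347), np.float64(-21.1)), (np.float64(0.0336), np.float64(22.3))]
```

Request:
move_arm(series=[{"dx": 0.0075,"dy": -0.0003,"dz": 0,"ax": 0,"ay": 0,"az": -0.08,"grip": 135},{"dx": 0.0151,"dy": -0.0012,"dz": 0,"ax": 0,"ay": 0,"az": -0.16,"grip": 135},{"dx": 0.0226,"dy": -0.0027,"dz": 0,"ax": 0,"ay": 0,"az": -0.24,"grip": 135},{"dx": 0.0299,"dy": -0.0048,"dz": 0,"ax": 0,"ay": 0,"az": -0.32,"grip": 135},{"dx": 0.037,"dy": -0.0075,"dz": 0,"ax": 0,"ay": 0,"az": -0.4,"grip": 135},{"dx": 0.037,"dy": -0.0075,"dz": 0,"ax": 0,"ay": 0,"az": -0.4,"grip": 135},{"dx": 0.037,"dy": -0.0075,"dz": 0,"ax": 0,"ay": 0,"az": -0.4,"grip": 135},{"dx": 0.037,"dy": -0.0075,"dz": 0,"ax": 0,"ay": 0,"az": -0.4,"grip": 135},{"dx": 0.037,"dy": -0.0075,"dz": 0,"ax": 0,"ay": 0,"az": -0.4,"grip": 135},{"dx": 0.037,"dy": -0.0075,"dz": 0,"ax": 0,"ay": 0,"az": -0.4,"grip": 135}])

```text
time_s: 8.78
tool_pos: [0.6069, -0.0794, 0.0609]
tcp_rot: [-2.724, -1.565, 0.001]
contact_force: [0.1, 0.4, -0.1]
finger_gap: 0.0404
```

```bash
python3 snap.py 12 wrist scene; python3 plate.py wrist12
```

```text
8.7833 [ 0.6069 -0.0794  0.0609] yaw 1.0432 F [ 0.1   0.37 -0.14] q [ 0.189  0.413 -0.335  0.    -0.823 -2.287] z [-0.001 -0.    -1.   ]
wrist12 [(np.float64(0.0346), np.float64(-61.5)), (np.float64(0.0349), np.float64(-19.0)), (np.float64(0.0342), np.float64(24.0)), (np.float64(0.0328), np.float64(68.2))]
```

View pics/wrist12.png

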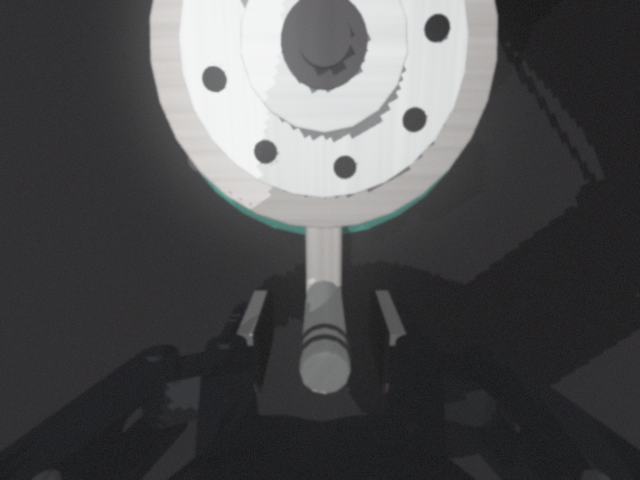

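Request:
move_arm(series=[{"dx": 0.0075,"dy": -0.0003,"dz": 0,"ax": 0,"ay": 0,"az": -0.08,"grip": 135},{"dx": 0.0113,"dy": -0.0007,"dz": 0,"ax": 0,"ay": 0,"az": -0.12,"grip": 135},{"dx": 0.0151,"dy": -0.0012,"dz": 0,"ax": 0,"ay": 0,"az": -0.16,"grip": 135},{"dx": 0.0189,"dy": -0.0019,"dz": 0,"ax": 0,"ay": 0,"az": -0.2,"grip": 135},{"dx": 0.0226,"dy": -0.0027,"dz": 0,"ax": 0,"ay": 0,"az": -0.24,"grip": 135},{"dx": 0.0263,"dy": -0.0037,"dz": 0,"ax": 0,"ay": 0,"az": -0.28,"grip": 135},{"dx": 0.0299,"dy": -0.0048,"dz": 0,"ax": 0,"ay": 0,"az": -0.32,"grip": 135},{"dx": 0.0299,"dy": -0.0048,"dz": 0,"ax": 0,"ay": 0,"az": -0.32,"grip": 135},{"dx": 0.0299,"dy": -0.0048,"dz": 0,"ax": 0,"ay": 0,"az": -0.32,"grip": 135}])

```text
time_s: 9.63
tool_pos: [0.618, -0.0513, 0.0611]
tcp_rot: [2.439, 1.979, -0.001]
contact_force: [-0.7, -4.3, 0.6]
finger_gap: 0.0403
```

```bash
python3 snap.py 13 wrist; python3 plate.py wrist13
```

```text
9.6333 [ 0.618  -0.0513  0.0611] yaw 1.3632 F [-0.69 -4.27  0.63] q [ 2.320e-01  4.240e-01 -3.160e-01  1.000e-03 -8.310e-01 -2.011e+00] z [-0.    -0.001 -1.   ]
wrist13 [(np.float64(0.0329), np.float64(-104.4)), (np.float64(0.0343), np.float64(-60.2)), (np.float64(0.035), np.float64(-17.2)), (np.float64(0.0346), np.float64(25.4)), (np.float64(0.0334), np.float64(69.0))]
```

Good; force 4.3 N. Next +0.14 rad.

Request:
move_arm(series=[{"dx": 0.0033,"dy": 0,"dz": 0,"ax": 0,"ay": 0,"az": -0.035,"grip": 135},{"dx": 0.0066,"dy": -0.0002,"dz": 0,"ax": 0,"ay": 0,"az": -0.07,"grip": 135},{"dx": 0.01,"dy": -0.0005,"dz": 0,"ax": 0,"ay": 0,"az": -0.105,"grip": 135},{"dx": 0.0133,"dy": -0.0009,"dz": 0,"ax": 0,"ay": 0,"az": -0.14,"grip": 135},{"dx": 0.0133,"dy": -0.0009,"dz": 0,"ax": 0,"ay": 0,"az": -0.14,"grip": 135},{"dx": 0.0133,"dy": -0.0009,"dz": 0,"ax": 0,"ay": 0,"az": -0.14,"grip": 135}])

```text
time_s: 10.18
tool_pos: [0.6199, -0.0384, 0.0611]
tcp_rot: [2.295, 2.145, -0.001]
contact_force: [0.3, -7.4, 0.5]
finger_gap: 0.0401
```

```bash
python3 snap.py 14 wrist; python3 plate.py wrist14
```

```text
10.1833 [ 0.6199 -0.0384  0.0611] yaw 1.5034 F [ 0.35 -7.41  0.55] q [ 2.530e-01  4.250e-01 -3.140e-01  1.000e-03 -8.320e-01 -1.892e+00] z [-0.    -0.001 -1.   ]
wrist14 [(np.float64(0.0326), np.float64(-103.7)), (np.float64(0.0341), np.float64(-59.2)), (np.float64(0.0349), np.float64(-16.2)), (np.float64(0.0347), np.float64(26.3)), (np.float64(0.0336), np.float64(69.8))]
```

Request:
move_arm(series=[{"dx": 0.0022,"dy": 0,"dz": 0,"ax": 0,"ay": 0,"az": -0.023,"grip": 135},{"dx": 0.0044,"dy": -0.0001,"dz": 0,"ax": 0,"ay": 0,"az": -0.047,"grip": 135},{"dx": 0.0066,"dy": -0.0002,"dz": 0,"ax": 0,"ay": 0,"az": -0.07,"grip": 135},{"dx": 0.0066,"dy": -0.0002,"dz": 0,"ax": 0,"ay": 0,"az": -0.07,"grip": 135},{"dx": 0.0066,"dy": -0.0002,"dz": 0,"ax": 0,"ay": 0,"az": -0.07,"grip": 135}])

```text
time_s: 10.65
tool_pos: [0.6201, -0.0322, 0.0611]
tcp_rot: [2.219, 2.224, -0.002]
contact_force: [0.6, -9.1, 1.2]
finger_gap: 0.04
```

```bash
python3 snap.py 15 wrist; python3 plate.py wrist15
```

```text
10.65 [ 0.6201 -0.0322  0.0611] yaw 1.5731 F [ 0.62 -9.1   1.22] q [ 2.630e-01  4.250e-01 -3.150e-01  1.000e-03 -8.320e-01 -1.832e+00] z [-0.    -0.001 -1.   ]
wrist15 [(np.float64(0.0326), np.float64(-103.1)), (np.float64(0.034), np.float64(-58.6)), (np.float64(0.0349), np.float64(-15.5)), (np.float64(0.0348), np.float64(27.1)), (np.float64(0.0337), np.float64(70.4))]
```

Request:
move_arm(series=[{"dx": 0.0015,"dy": 0,"dz": 0,"ax": 0,"ay": 0,"az": -0.015,"grip": 135},{"dx": 0.0028,"dy": 0,"dz": 0,"ax": 0,"ay": 0,"az": -0.03,"grip": 135},{"dx": 0.0028,"dy": 0,"dz": 0,"ax": 0,"ay": 0,"az": -0.03,"grip": 135},{"dx": 0.0028,"dy": 0,"dz": 0,"ax": 0,"ay": 0,"az": -0.03,"grip": 135},{"dx": 0.0028,"dy": 0,"dz": 0,"ax": 0,"ay": 0,"az": -0.03,"grip": 135}])

```text
time_s: 11.12
tool_pos: [0.6201, -0.0296, 0.0611]
tcp_rot: [2.185, 2.256, -0.002]
contact_force: [1.7, -9.6, 0.4]
finger_gap: 0.0406
```

```bash
python3 snap.py 16 wrist; python3 plate.py wrist16
```

```text
11.1167 [ 0.6201 -0.0296  0.0611] yaw 1.6028 F [ 1.73 -9.63  0.37] q [ 0.267  0.425 -0.315  0.002 -0.831 -1.807] z [-0.001 -0.001 -1.   ]
wrist16 [(np.float64(0.0325), np.float64(-102.7)), (np.float64(0.034), np.float64(-58.1)), (np.float64(0.0349), np.float64(-15.0)), (np.float64(0.0348), np.float64(27.5)), (np.float64(0.0337), np.float64(70.9)), (np.float64(0.0313), np.float64(112.6))]
```

Request:
move_arm(series=[{"dx": 0.0015,"dy": 0,"dz": 0,"ax": 0,"ay": 0,"az": -0.015,"grip": 135},{"dx": 0.0024,"dy": 0,"dz": 0,"ax": 0,"ay": 0,"az": -0.025,"grip": 135},{"dx": 0.0024,"dy": 0,"dz": 0,"ax": 0,"ay": 0,"az": -0.025,"grip": 135},{"dx": 0.0024,"dy": 0,"dz": 0,"ax": 0,"ay": 0,"az": -0.025,"grip": 135},{"dx": 0.0024,"dy": 0,"dz": 0,"ax": 0,"ay": 0,"az": -0.025,"grip": 135}])

```text
time_s: 11.58
tool_pos: [0.6201, -0.0266, 0.0611]
tcp_rot: [2.157, 2.284, -0.001]
contact_force: [1.3, -5.9, -0.5]
finger_gap: 0.0403
```

```bash
python3 snap.py 17 wrist; python3 plate.py wrist17
```

```text
11.5833 [ 0.6201 -0.0266  0.0611] yaw 1.6278 F [ 1.26 -5.87 -0.5 ] q [ 2.720e-01  4.250e-01 -3.150e-01  1.000e-03 -8.310e-01 -1.786e+00] z [-0.    -0.001 -1.   ]
wrist17 [(np.float64(0.0328), np.float64(-93.6)), (np.float64(0.0342), np.float64(-49.3)), (np.float64(0.035), np.float64(-6.4)), (np.float64(0.0347), np.float64(36.3)), (np.float64(0.0335), np.float64(79.8))]
```

Request:
move_arm(series=[{"dx": -0.0075,"dy": -0.0003,"dz": 0,"ax": 0,"ay": 0,"az": 0.08,"grip": 135},{"dx": -0.0151,"dy": -0.0012,"dz": 0,"ax": 0,"ay": 0,"az": 0.16,"grip": 135},{"dx": -0.0226,"dy": -0.0027,"dz": 0,"ax": 0,"ay": 0,"az": 0.24,"grip": 135},{"dx": -0.0299,"dy": -0.0048,"dz": 0,"ax": 0,"ay": 0,"az": 0.32,"grip": 135},{"dx": -0.037,"dy": -0.0075,"dz": 0,"ax": 0,"ay": 0,"az": 0.4,"grip": 135},{"dx": -0.037,"dy": -0.0075,"dz": 0,"ax": 0,"ay": 0,"az": 0.4,"grip": 135},{"dx": -0.037,"dy": -0.0075,"dz": 0,"ax": 0,"ay": 0,"az": 0.4,"grip": 135},{"dx": -0.037,"dy": -0.0075,"dz": 0,"ax": 0,"ay": 0,"az": 0.4,"grip": 135},{"dx": -0.037,"dy": -0.0075,"dz": 0,"ax": 0,"ay": 0,"az": 0.4,"grip": 135},{"dx": -0.037,"dy": -0.0075,"dz": 0,"ax": 0,"ay": 0,"az": 0.4,"grip": 135},{"dx": -0.037,"dy": -0.0075,"dz": 0,"ax": 0,"ay": 0,"az": 0.4,"grip": 135}])

```text
time_s: 12.55
tool_pos: [0.615, -0.0626, 0.061]
tcp_rot: [2.565, 1.813, 0.0]
contact_force: [-0.7, -0.4, -0.3]
finger_gap: 0.0402
```

```bash
python3 snap.py 18 wrist; python3 plate.py wrist18
```

```text
12.55 [ 0.615  -0.0626  0.061 ] yaw 1.2307 F [-0.75 -0.4  -0.33] q [ 0.214  0.421 -0.321 -0.    -0.828 -2.125] z [ 0.  0. -1.]
wrist18 [(np.float64(0.0334), np.float64(-94.9)), (np.float64(0.0346), np.float64(-51.2)), (np.float64(0.035), np.float64(-8.6)), (np.float64(0.0343), np.float64(34.3)), (np.float64(0.0328), np.float64(78.5))]
```

View pics/wrist18.png

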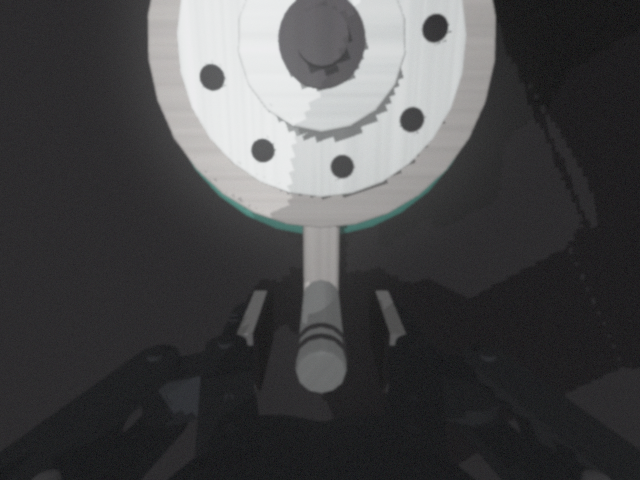

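Request:
move_arm(series=[{"dx": 0.0075,"dy": -0.0003,"dz": 0,"ax": 0,"ay": 0,"az": -0.08,"grip": 135},{"dx": 0.0113,"dy": -0.0007,"dz": 0,"ax": 0,"ay": 0,"az": -0.12,"grip": 135},{"dx": 0.0151,"dy": -0.0012,"dz": 0,"ax": 0,"ay": 0,"az": -0.16,"grip": 135},{"dx": 0.0189,"dy": -0.0019,"dz": 0,"ax": 0,"ay": 0,"az": -0.2,"grip": 135},{"dx": 0.0226,"dy": -0.0027,"dz": 0,"ax": 0,"ay": 0,"az": -0.24,"grip": 135},{"dx": 0.0263,"dy": -0.0037,"dz": 0,"ax": 0,"ay": 0,"az": -0.28,"grip": 135},{"dx": 0.0299,"dy": -0.0048,"dz": 0,"ax": 0,"ay": 0,"az": -0.32,"grip": 135},{"dx": 0.0335,"dy": -0.0061,"dz": 0,"ax": 0,"ay": 0,"az": -0.36,"grip": 135},{"dx": 0.037,"dy": -0.0075,"dz": 0,"ax": 0,"ay": 0,"az": -0.4,"grip": 135},{"dx": 0.0405,"dy": -0.0091,"dz": 0,"ax": 0,"ay": 0,"az": -0.44,"grip": 135},{"dx": 0.0439,"dy": -0.0107,"dz": 0,"ax": 0,"ay": 0,"az": -0.48,"grip": 135},{"dx": 0.0439,"dy": -0.0107,"dz": 0,"ax": 0,"ay": 0,"az": -0.48,"grip": 135},{"dx": 0.0439,"dy": -0.0107,"dz": 0,"ax": 0,"ay": 0,"az": -0.48,"grip": 135}])

```text
time_s: 13.68
tool_pos: [0.6195, -0.0191, 0.061]
tcp_rot: [2.06, 2.371, -0.002]
contact_force: [1.4, -6.8, -1.0]
finger_gap: 0.0404
```

```bash
python3 snap.py 19 wrist; python3 plate.py wrist19
```

```text
13.6833 [ 0.6195 -0.0191  0.061 ] yaw 1.7105 F [ 1.36 -6.84 -1.  ] q [ 0.285  0.424 -0.318  0.002 -0.83  -1.717] z [-0.    -0.002 -1.   ]
wrist19 [(np.float64(0.0326), np.float64(-93.2)), (np.float64(0.0341), np.float64(-48.7)), (np.float64(0.035), np.float64(-5.7)), (np.float64(0.0348), np.float64(36.9)), (np.float64(0.0336), np.float64(80.3))]
```

Not clicked yet; +0.06.

Request:
move_arm(series=[{"dx": 0.0019,"dy": 0,"dz": 0,"ax": 0,"ay": 0,"az": -0.02,"grip": 135},{"dx": 0.0038,"dy": -0.0001,"dz": 0,"ax": 0,"ay": 0,"az": -0.04,"grip": 135},{"dx": 0.0057,"dy": -0.0002,"dz": 0,"ax": 0,"ay": 0,"az": -0.06,"grip": 135},{"dx": 0.0057,"dy": -0.0002,"dz": 0,"ax": 0,"ay": 0,"az": -0.06,"grip": 135},{"dx": 0.0057,"dy": -0.0002,"dz": 0,"ax": 0,"ay": 0,"az": -0.06,"grip": 135},{"dx": 0.0057,"dy": -0.0002,"dz": 0,"ax": 0,"ay": 0,"az": -0.06,"grip": 135}])

```text
time_s: 14.23
tool_pos: [0.6186, -0.0139, 0.0611]
tcp_rot: [1.989, 2.431, -0.002]
contact_force: [2.9, -8.8, -1.9]
finger_gap: 0.0402
```

```bash
python3 snap.py 20 wrist; python3 plate.py wrist20
```

```text
14.2333 [ 0.6186 -0.0139  0.0611] yaw 1.77 F [ 2.86 -8.79 -1.9 ] q [ 0.294  0.422 -0.32   0.002 -0.829 -1.667] z [-0.    -0.002 -1.   ]
wrist20 [(np.float64(0.0326), np.float64(-92.6)), (np.float64(0.0341), np.float64(-48.0)), (np.float64(0.035), np.float64(-5.0)), (np.float64(0.0348), np.float64(37.5)), (np.float64(0.0336), np.float64(80.9))]
```

Request:
move_arm(series=[{"dx": 0.0015,"dy": 0,"dz": 0,"ax": 0,"ay": 0,"az": -0.015,"grip": 135},{"dx": 0.0028,"dy": 0,"dz": 0,"ax": 0,"ay": 0,"az": -0.03,"grip": 135},{"dx": 0.0028,"dy": 0,"dz": 0,"ax": 0,"ay": 0,"az": -0.03,"grip": 135},{"dx": 0.0028,"dy": 0,"dz": 0,"ax": 0,"ay": 0,"az": -0.03,"grip": 135},{"dx": 0.0028,"dy": 0,"dz": 0,"ax": 0,"ay": 0,"az": -0.03,"grip": 135}])

```text
time_s: 14.7
tool_pos: [0.6182, -0.0107, 0.0611]
tcp_rot: [1.953, 2.46, -0.001]
contact_force: [1.9, -5.7, -1.6]
finger_gap: 0.0402
```

```bash
python3 snap.py 21 wrist; python3 plate.py wrist21
```

```text
14.7 [ 0.6182 -0.0107  0.0611] yaw 1.7999 F [ 1.87 -5.7  -1.63] q [ 2.990e-01  4.210e-01 -3.210e-01  1.000e-03 -8.280e-01 -1.641e+00] z [ 0.    -0.001 -1.   ]
wrist21 [(np.float64(0.0328), np.float64(-83.5)), (np.float64(0.0343), np.float64(-39.2)), (np.float64(0.035), np.float64(3.7)), (np.float64(0.0347), np.float64(46.2)), (np.float64(0.0334), np.float64(89.8))]
```

Request:
move_arm(series=[{"dx": -0.0075,"dy": -0.0003,"dz": 0,"ax": 0,"ay": 0,"az": 0.08,"grip": 135},{"dx": -0.0151,"dy": -0.0012,"dz": 0,"ax": 0,"ay": 0,"az": 0.16,"grip": 135},{"dx": -0.0226,"dy": -0.0027,"dz": 0,"ax": 0,"ay": 0,"az": 0.24,"grip": 135},{"dx": -0.0299,"dy": -0.0048,"dz": 0,"ax": 0,"ay": 0,"az": 0.32,"grip": 135},{"dx": -0.0365,"dy": -0.0073,"dz": 0,"ax": 0,"ay": 0,"az": 0.395,"grip": 135},{"dx": -0.0365,"dy": -0.0073,"dz": 0,"ax": 0,"ay": 0,"az": 0.395,"grip": 135},{"dx": -0.0365,"dy": -0.0073,"dz": 0,"ax": 0,"ay": 0,"az": 0.395,"grip": 135},{"dx": -0.0365,"dy": -0.0073,"dz": 0,"ax": 0,"ay": 0,"az": 0.395,"grip": 135},{"dx": -0.0365,"dy": -0.0073,"dz": 0,"ax": 0,"ay": 0,"az": 0.395,"grip": 135},{"dx": -0.0365,"dy": -0.0073,"dz": 0,"ax": 0,"ay": 0,"az": 0.395,"grip": 135},{"dx": -0.0365,"dy": -0.0073,"dz": 0,"ax": 0,"ay": 0,"az": 0.395,"grip": 135}])

```text
time_s: 15.67
tool_pos: [0.6192, -0.0466, 0.0611]
tcp_rot: [2.397, 2.031, 0.0]
contact_force: [-0.3, -0.1, -0.1]
finger_gap: 0.0402
```

```bash
python3 snap.py 22 wrist; python3 plate.py wrist22
```

```text
15.6667 [ 0.6192 -0.0466  0.0611] yaw 1.4058 F [-0.27 -0.1  -0.09] q [ 0.239  0.425 -0.315 -0.    -0.831 -1.975] z [ 0.  0. -1.]
wrist22 [(np.float64(0.0334), np.float64(-84.6)), (np.float64(0.0346), np.float64(-41.0)), (np.float64(0.035), np.float64(1.7)), (np.float64(0.0343), np.float64(44.5)), (np.float64(0.0328), np.float64(88.8))]
```

View pics/wrist22.png

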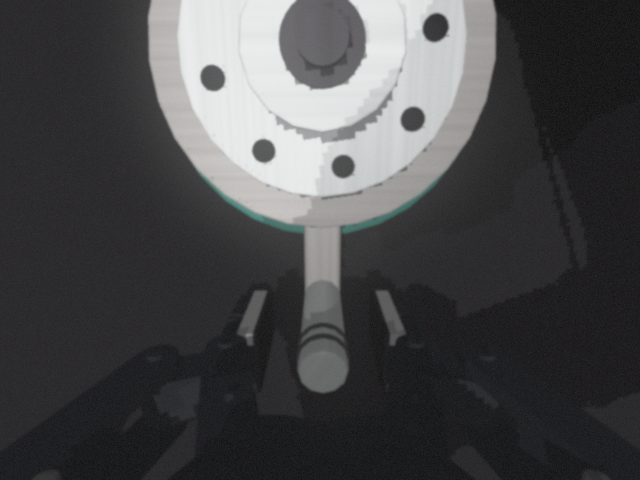

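Free in the second notch (peg at pixel 323, centred between the fingers). Now the third.

Request:
move_arm(series=[{"dx": 0.0075,"dy": -0.0003,"dz": 0,"ax": 0,"ay": 0,"az": -0.08,"grip": 135},{"dx": 0.0113,"dy": -0.0007,"dz": 0,"ax": 0,"ay": 0,"az": -0.12,"grip": 135},{"dx": 0.0151,"dy": -0.0012,"dz": 0,"ax": 0,"ay": 0,"az": -0.16,"grip": 135},{"dx": 0.0189,"dy": -0.0019,"dz": 0,"ax": 0,"ay": 0,"az": -0.2,"grip": 135},{"dx": 0.0226,"dy": -0.0027,"dz": 0,"ax": 0,"ay": 0,"az": -0.24,"grip": 135},{"dx": 0.0263,"dy": -0.0037,"dz": 0,"ax": 0,"ay": 0,"az": -0.28,"grip": 135},{"dx": 0.0299,"dy": -0.0048,"dz": 0,"ax": 0,"ay": 0,"az": -0.32,"grip": 135},{"dx": 0.0335,"dy": -0.0061,"dz": 0,"ax": 0,"ay": 0,"az": -0.36,"grip": 135},{"dx": 0.037,"dy": -0.0075,"dz": 0,"ax": 0,"ay": 0,"az": -0.4,"grip": 135},{"dx": 0.0405,"dy": -0.0091,"dz": 0,"ax": 0,"ay": 0,"az": -0.44,"grip": 135},{"dx": 0.0439,"dy": -0.0107,"dz": 0,"ax": 0,"ay": 0,"az": -0.48,"grip": 135},{"dx": 0.0439,"dy": -0.0107,"dz": 0,"ax": 0,"ay": 0,"az": -0.48,"grip": 135},{"dx": 0.0439,"dy": -0.0107,"dz": 0,"ax": 0,"ay": 0,"az": -0.48,"grip": 135}])

```text
time_s: 16.8
tool_pos: [0.6161, -0.0027, 0.0611]
tcp_rot: [1.845, 2.542, -0.002]
contact_force: [2.6, -8.0, -1.1]
finger_gap: 0.0401
```

```bash
python3 snap.py 23 wrist; python3 plate.py wrist23
```

```text
16.8 [ 0.6161 -0.0027  0.0611] yaw 1.8857 F [ 2.62 -8.02 -1.15] q [ 0.313  0.418 -0.327  0.002 -0.826 -1.57 ] z [ 0.    -0.001 -1.   ]
wrist23 [(np.float64(0.0326), np.float64(-82.8)), (np.float64(0.0342), np.float64(-38.4)), (np.float64(0.035), np.float64(4.5)), (np.float64(0.0348), np.float64(47.1)), (np.float64(0.0336), np.float64(90.4))]
```

Request:
move_arm(series=[{"dx": 0.0019,"dy": 0,"dz": 0,"ax": 0,"ay": 0,"az": -0.02,"grip": 135},{"dx": 0.0038,"dy": -0.0001,"dz": 0,"ax": 0,"ay": 0,"az": -0.04,"grip": 135},{"dx": 0.0057,"dy": -0.0002,"dz": 0,"ax": 0,"ay": 0,"az": -0.06,"grip": 135},{"dx": 0.0057,"dy": -0.0002,"dz": 0,"ax": 0,"ay": 0,"az": -0.06,"grip": 135},{"dx": 0.0057,"dy": -0.0002,"dz": 0,"ax": 0,"ay": 0,"az": -0.06,"grip": 135},{"dx": 0.0057,"dy": -0.0002,"dz": 0,"ax": 0,"ay": 0,"az": -0.06,"grip": 135}])

```text
time_s: 17.35
tool_pos: [0.6143, 0.0022, 0.0611]
tcp_rot: [1.769, 2.595, -0.002]
contact_force: [3.1, -8.1, -1.3]
finger_gap: 0.0403
```

```bash
python3 snap.py 24 wrist; python3 plate.py wrist24
```

```text
17.35 [0.6143 0.0022 0.0611] yaw 1.9451 F [ 3.12 -8.06 -1.3 ] q [ 0.322  0.416 -0.331  0.002 -0.824 -1.52 ] z [ 0.    -0.002 -1.   ]
wrist24 [(np.float64(0.0326), np.float64(-82.3)), (np.float64(0.0341), np.float64(-37.8)), (np.float64(0.035), np.float64(5.2)), (np.float64(0.0348), np.float64(47.7)), (np.float64(0.0336), np.float64(91.0))]
```

Request:
move_arm(series=[{"dx": 0.0015,"dy": 0,"dz": 0,"ax": 0,"ay": 0,"az": -0.015,"grip": 135},{"dx": 0.0028,"dy": 0,"dz": 0,"ax": 0,"ay": 0,"az": -0.03,"grip": 135},{"dx": 0.0028,"dy": 0,"dz": 0,"ax": 0,"ay": 0,"az": -0.03,"grip": 135},{"dx": 0.0028,"dy": 0,"dz": 0,"ax": 0,"ay": 0,"az": -0.03,"grip": 135},{"dx": 0.0028,"dy": 0,"dz": 0,"ax": 0,"ay": 0,"az": -0.03,"grip": 135}])

```text
time_s: 17.82
tool_pos: [0.6133, 0.0051, 0.0611]
tcp_rot: [1.73, 2.621, -0.001]
contact_force: [1.4, -3.7, -0.6]
finger_gap: 0.0406
```

```bash
python3 snap.py 25 wrist; python3 plate.py wrist25
```

```text
17.8167 [0.6133 0.0051 0.0611] yaw 1.975 F [ 1.44 -3.73 -0.57] q [ 0.327  0.415 -0.333  0.002 -0.823 -1.495] z [ 0.    -0.001 -1.   ]
wrist25 [(np.float64(0.0329), np.float64(-72.1)), (np.float64(0.0343), np.float64(-28.0)), (np.float64(0.035), np.float64(14.8)), (np.float64(0.0347), np.float64(57.4)), (np.float64(0.0333), np.float64(101.0))]
```

Request:
move_arm(series=[{"dx": -0.0075,"dy": -0.0003,"dz": 0,"ax": 0,"ay": 0,"az": 0.08,"grip": 135},{"dx": -0.0151,"dy": -0.0012,"dz": 0,"ax": 0,"ay": 0,"az": 0.16,"grip": 135},{"dx": -0.0226,"dy": -0.0027,"dz": 0,"ax": 0,"ay": 0,"az": 0.24,"grip": 135},{"dx": -0.0299,"dy": -0.0048,"dz": 0,"ax": 0,"ay": 0,"az": 0.32,"grip": 135},{"dx": -0.0361,"dy": -0.0071,"dz": 0,"ax": 0,"ay": 0,"az": 0.39,"grip": 135},{"dx": -0.0361,"dy": -0.0071,"dz": 0,"ax": 0,"ay": 0,"az": 0.39,"grip": 135},{"dx": -0.0361,"dy": -0.0071,"dz": 0,"ax": 0,"ay": 0,"az": 0.39,"grip": 135},{"dx": -0.0361,"dy": -0.0071,"dz": 0,"ax": 0,"ay": 0,"az": 0.39,"grip": 135},{"dx": -0.0361,"dy": -0.0071,"dz": 0,"ax": 0,"ay": 0,"az": 0.39,"grip": 135},{"dx": -0.0361,"dy": -0.0071,"dz": 0,"ax": 0,"ay": 0,"az": 0.39,"grip": 135},{"dx": -0.0361,"dy": -0.0071,"dz": 0,"ax": 0,"ay": 0,"az": 0.39,"grip": 135},{"dx": -0.0361,"dy": -0.0071,"dz": 0,"ax": 0,"ay": 0,"az": 0.39,"grip": 135}])

```text
time_s: 18.87
tool_pos: [0.6205, -0.0296, 0.061]
tcp_rot: [2.205, 2.238, -0.0]
contact_force: [-1.3, -0.3, 0.1]
finger_gap: 0.0399
```

```bash
python3 snap.py 26 wrist; python3 plate.py wrist26
```

```text
18.8667 [ 0.6205 -0.0296  0.061 ] yaw 1.5854 F [-1.35 -0.27  0.15] q [ 0.266  0.426 -0.314  0.    -0.831 -1.822] z [-0. -0. -1.]
wrist26 [(np.float64(0.0334), np.float64(-74.2)), (np.float64(0.0347), np.float64(-30.6)), (np.float64(0.0351), np.float64(12.0)), (np.float64(0.0343), np.float64(54.8)), (np.float64(0.0328), np.float64(99.0))]
```

View pics/wrist26.png

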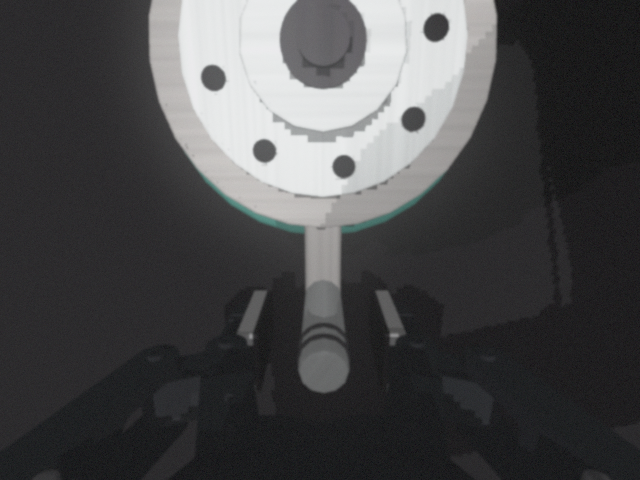

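Request:
move_arm(series=[{"dx": 0,"dy": 0,"dz": -0.02,"ax": 0,"ay": 0,"az": 0,"grip": 135},{"dx": 0,"dy": 0,"dz": -0.04,"ax": 0,"ay": 0,"az": 0,"grip": 135},{"dx": 0,"dy": 0,"dz": -0.06,"ax": 0,"ay": 0,"az": 0,"grip": 135},{"dx": 0,"dy": 0,"dz": -0.09,"ax": 0,"ay": 0,"az": 0,"grip": 135},{"dx": 0,"dy": 0,"dz": -0.12,"ax": 0,"ay": 0,"az": 0,"grip": 135},{"dx": 0,"dy": 0,"dz": -0.15,"ax": 0,"ay": 0,"az": 0,"grip": 135},{"dx": 0,"dy": 0,"dz": -0.15,"ax": 0,"ay": 0,"az": 0,"grip": 135},{"dx": 0,"dy": 0,"dz": -0.15,"ax": 0,"ay": 0,"az": 0,"grip": 135}])

```text
time_s: 19.58
tool_pos: [0.6215, -0.0296, 0.2133]
tcp_rot: [2.204, 2.235, 0.006]
contact_force: [0.0, -0.1, -0.2]
finger_gap: 0.0404
```

```bash
python3 snap.py 27 wrist scene
```

```text
19.5833 [ 0.6215 -0.0296  0.2133] yaw 1.5849 F [ 0.04 -0.1  -0.25] q [ 0.266  0.282 -0.14   0.    -1.144 -1.823] z [ 0.004  0.001 -1.   ]
```

View pics/wrist27.png

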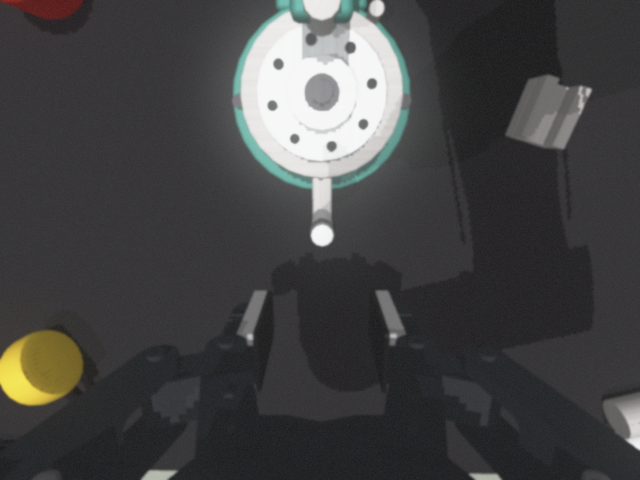

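View pics/scene27.png

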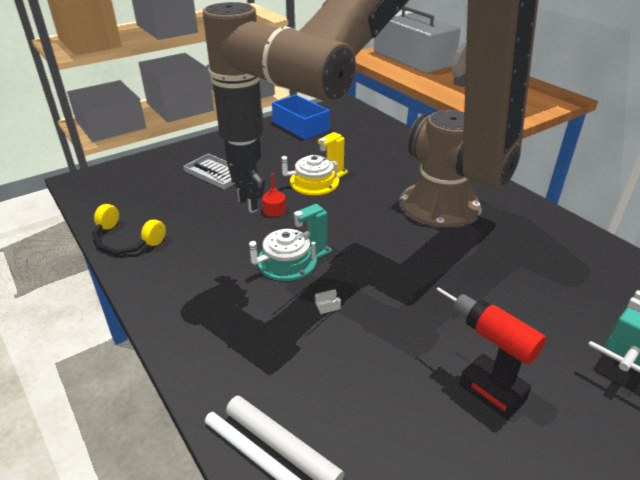

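The wrist picture shows the peg at pixel (322, 234) and the bore at (321, 92), in line with the bushing at (322, 5). The foot bolts are level at row 100, so the lever lies along the fixture's x axis, which is notch 3. The scene picture shows the other things on the bench where they were.

```bash
python3 -c "
from h import *
z=np.load('wrist27.npz');print(ray(z,322,234.5,.106),ray(z,321,92,.096),ray(z,238,100,.012),ray(z,405.5,100,.012))
from plant import arm
print(arm.job_done())"
```

```text
[ 0.61901537 -0.02917966  0.106     ] [ 0.52516689 -0.03124509  0.096     ] [ 0.52505461 -0.10324558  0.012     ] [0.52290546 0.04239187 0.012     ]
the job is handed in; nothing more can be done
None
```

The fixture is set: the lever rests free in the third notch from the stop. I handed the job in at about 19.6 s of the 72 s.

- **Back to the stop:** the plate started in notch 2. With the open fingers either side of the peg, I pushed it clockwise through two clicks to notch 0 and let it go free.
- **Forward to notch 3:** I made three separate clicks anticlockwise and let the lever come to rest after each one. The clicks came at about 9 to 10 N, and the highest force I read was about 10 N.
- **Last checks:** the workpiece holes showed the plate turned by about 10.3° per click: −19.0°, −8.6°, +1.7° and +12.0°. In the final picture the lever lies at +0.022 rad in world axes and the fixture at about +0.015 rad. That puts the peg within about 1 mm of notch 3, with the gripper well above it. In the last scene picture the other things on the bench look unmoved; I checked this by eye only.

I did not use the 11.5 N push to confirm the stop. I took notch 0 from the peg's angle on the fixture (about −0.53 rad) and from the plate having turned back two notches. The force readings were noisy by about 1 N. Friction on the peg added up to about 4 N of vertical force for a while during the first push, until I adjusted the tool height.

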